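# Close the rover's battery cover and fit the right socket to its clamp nut

### The job

Push the rover's battery cover fully home, so that its slotted edge closes round the stud under the clamp nut. Then find the socket in the tray that fits this nut - the smallest that will go on - and seat it all the way down on the nut, ready for tightening; finish while still holding it there between the fingers. Sockets that do not fit belong back in the tray, standing up, and the other things on the table stay where they are.

Things in the scene. Friction and masses are not known exactly. Their poses are not given: they have to be found in the camera images.
- rover: four-wheeled teaching robot, chocked, does not move; 186 mm wide (its x), reaching 178 mm ahead (+y, bumper) and 160 mm behind its origin (-y, chocks), 100 mm high to the rails; wheels 92 mm. Origin on the table under its middle. The open battery compartment with six AA cells is in its top; behind it (-y) is the rear deck where the cover parks. Turned up to 20 degrees either way
- cover (a joint): how far the battery cover is open: 0 m = fully home at its hard stop, 0.094 = fully back. It closes towards the rover's front (+y of rover) and stays where it is left; about 2 N of rubbing friction. The cover is a grey plate 70 x 124 x 4 mm, its top 97 mm above the table, with a 16 mm wide slot in its front edge, running between two rails (inner lips 64 mm apart, 100 mm high)
- cover_tab (a point): middle of the top edge of the cover's finger tab, 118 mm above the table: an upright rib 36 mm wide (rover x), 10 mm thick (rover y), standing 21 mm above the cover plate at its rear end; can be pinched across its thickness from above or pushed
- cover_stud (a point): point on the axis of the cover's clamp stud, on top of its 38 mm washer, 100 mm above the table: the underside of the clamp nut lies here. The cover's slot goes under this washer
- bumper_stud (a point): the same point of the bumper's pivot bolt, 48 mm further to the front: carries a nut of the other size
- nut_a: one of two fixed plain steel hex nuts, 10 mm high (top edge chamfered 1 mm) with 3 mm of bolt above. One is 17 mm, the other 22 mm across flats, not told which; which of them is on the cover's stud is drawn at random. Origin: centre of the underside; x points at the middle of a flat, any yaw
- nut_b: the other nut, 17 or 22 mm, like nut_a. A socket that fits and is lined up (within about 8 degrees and 2 mm) comes down until its rim meets the washer; one too small stops with its rim on top of the nut, 10 mm higher; one too big drops on but is loose and turns freely
- tray: black open tray, fixed, 206 x 74 x 20 mm, walls and floor 4 mm, with three compartments in a row along its x (centres 68 mm apart, each 63 x 66 mm), a socket in each. Origin: centre of the underside; the floor inside is 4 mm above the table
- socket_small: smallest deep socket, steel, round, 26 mm outside, 62 mm high; six-sided opening below, 19 mm across flats, 20 mm deep, for a 17 mm nut; solid above; 13 mm square drive hole in the top. Origin: centre of the lower rim, z up; x points at the middle of a flat (a side of the square faces the same way). Stands upright at any yaw, in any of the tray's compartments; about 0.12 kg
- socket_medium: middle deep socket, steel, round, 32 mm outside, 62 mm high; six-sided opening below, 24 mm across flats, 20 mm deep, for a 22 mm nut; solid above; 13 mm square drive hole in the top. Origin: centre of the lower rim, z up; x points at the middle of a flat (a side of the square faces the same way). Stands upright at any yaw, in any of the tray's compartments; about 0.18 kg
- socket_large: largest deep socket, steel, round, 38 mm outside, 62 mm high; six-sided opening below, 29 mm across flats, 20 mm deep, for a 27 mm nut; solid above; 13 mm square drive hole in the top. Origin: centre of the lower rim, z up; x points at the middle of a flat (a side of the square faces the same way). Stands upright at any yaw, in any of the tray's compartments; about 0.25 kg
- spare_wheel: bystander, loose: spare tyre lying flat, 92 mm across, 24 mm high, beyond the rover
- pulley: bystander, loose: small rubber-tyred wheel lying flat, 32 mm across, 12 mm high, between tray and rover
- beam: bystander, loose: flat yellow studded plastic strip, 128 x 16 x 10 mm, near the tray
- cell: bystander, loose: AA cell standing on end, 15 mm across, 50 mm high, between tray and rover
- motor: bystander, loose: small geared motor, 81 x 24 x 24 mm
- ratchet: bystander, loose: ratchet handle lying down, 210 mm long, 28 mm high, at the robot's left
- screwdriver: bystander, loose: screwdriver, 190 mm long, lying beyond the rover
Things that resemble listed ones, but are neither listed nor needed, are in the scene too. Leave any purple look-alike of the socket_medium alone.

How it is judged:
By the outcome, as a careful person would: the job done as asked, in the order asked, and still so for the second after the job is handed in, while the arm keeps its last pose, push and grip.
It also fails if it takes over 72 s, if anything falls off the work surface, if the arm or the gripper's body presses on something with over 40 N, if the wrist force passes 120 N, or if a joint passes its speed limit or range.

### The arm

A 7-joint arm with a two-finger parallel gripper is mounted at the origin on the work surface. World frame = base frame: x ahead of the robot, y to its left, z up, the work surface at z = 0. Lengths are in m, angles in rad, forces in N, time in s.
With the tool pointing down it reaches from about 0.425 to 0.875 m from the base axis. Payload 4.7 kg.
Tool frame: the origin (TCP) lies at the centre of the arm's flange, where the gripper is bolted on; the fingertips stand 182 mm ahead of it and the grasp point (between the pads) lies 164 mm ahead of it; z points along the fingers, y is the line along which they close (so a half turn about z gives the same grasp; the last joint's range is limited). The gripper opens to 87 mm and grips with 3 to 60 N. Pads are 19 mm wide; open, the fingers measure 117 mm over their backs; the gripper's body (75 mm by 190 mm) begins 51 mm behind the grasp point.
Start: joints at [-1.252, 0.321, -0.07, 1.45, 0.023, 1.371, -0.057], TCP at [0.195, 0.62, 0.405] pointing down, gripper open.
Joint ranges: [-2.86, 2.86], [-0.3, 2.09], [-1.38, 1.24], [0.06, 2.45], [-1.56, 4.7], [0.09, 2.05], [-2.69, 2.69]. Speed limits (rad/s): [2.57, 2.57, 3.14, 3.14, 3.14, 3.14, 3.14].

### API

Orientations are given as a rotation vector (axis times angle).
In Python, from bench import robot, vision, order gives the robot as it stands.
- The arm moves only by the tool play_rows, never from a script. Its argument "moves" is a list of rows, each an object of numbers: "tx", "ty", "tz": the shift along the tool's x, y, z in m; "spin": the turn about the tool's z in rad. In form: [{"tx": .., "ty": .., "tz": .., "spin": ..}, ...]. A call has 1 to 12 rows; each row is the pose to reach, as a shift and turn from the pose commanded when the call began, along the tool's axes at that moment; what a row does not reach only later rows make up. A row lasts 1/10 s, in which the tool goes at most 50 mm and 8.59 degrees, less where a joint would pass 70% of its speed; a pose out of reach is approached as far as the arm can. A call with a gripper value outside its range is refused whole. "gripper" is the opening, from -1 (shut) to 1 (fully open), set as the call begins (left out, the last holds). The fingers move at their own pace and stop on an object; the grip force is fixed at half the most. Time passes only in rows, so rows that repeat a pose let the fingers close. It gives the time, the measured TCP pose, the force, the opening and the grip force at its end, in the units of the state.
- robot.state(): the state, without advancing time (a new reading comes with each control period).
- vision.camera(name): name is "side" or "top" or "wrist"; returns the picture (400x640x3 uint8, red, green, blue); there is no depth.
- vision.get_calibration(name): a dict with "intrinsics" (3x3 intrinsics, pixels), "k1" (the pictures are not rectified: a ray, as slopes to the right and down, at radius r is drawn at 1 + k1 r^2 times it, then the intrinsics apply), "rvec" (rotation vector, rad) and "tvec" (3), from world to camera coordinates, as OpenCV has them. Camera axes: x right, y down, z forward; pixel columns grow to the right and rows downward; lengths in m; the calibration is good to about 2 mm. A picture is of the moment at which its call begins: read the wrist's pose just before it. get_calibration takes no time and is no camera call; for the wrist camera it gives the pose at the moment of the call.
- order.finish_job(): hands the job in; it is judged then, once.
The state is a dict: "t": time; "joints": joint angles; "joint_vel": joint speeds; "joint_torque": joint torques, N m; "tcp_pos": TCP position; "orientation": TCP orientation; "wrist_force": force on the tool from outside, world axes, zero at the start; "wrist_torque": the same for the moment, N m; "grip_width": finger opening in m; "grip_force": force on a finger pad.
Only numpy, scipy, OpenCV 4.12 (cv2) and the standard library are available. Lean on these libraries where they do the work, as an engineer would, in place of code of your own. Each camera call takes 0.05 s, during which the arm holds its last target. There are 200 camera calls.

## Working session

There is one attempt and no reset: what is moved stays moved. The work goes in short steps, Python scripts to look and compute and a tool call to move; the robot and the scene stay as the last step left them, time stands still between calls to the robot, and variables do not carry over. Pictures are saved under pics/ and viewed, at most 10 in all, crops included, and the job is handed in when it is done.

Besides the shell and the picture viewer there is one more tool, called after "Request:" as name([rows], argument=value, ...), one row to a line, values as JSON. play_rows: Moves the arm, as the interface text tells. Its arguments: {"type":"object","properties":{"moves":{"type":"array","items":{"type":"object","properties":{"tx":{"type":"number"},"ty":{"type":"number"},"tz":{"type":"number"},"spin":{"type":"number"}}}},"gripper":{"type":"number"}},"required":["moves"]}

```bash
mkdir -p pics; ls; cat > h.py <<'E'
import numpy as np, cv2, json
from bench import robot, vision, order
def calib(n):
    c=vision.get_calibration(n); return np.array(c["intrinsics"],float),float(c["k1"]),cv2.Rodrigues(np.array(c["rvec"],float))[0],np.array(c["tvec"],float)
def snap(n,f=None):
    c=calib(n); im=vision.camera(n)
    if f: cv2.imwrite(f"pics/{f}.png",im[:,:,::-1]); json.dump([np.asarray(x).tolist() for x in c],open(f"pics/{f}.json","w"))
    return im,c
def load(f): return [np.array(x) for x in json.load(open(f"pics/{f}.json"))]
def ray(c,uv):
    K,k1,R,t=c; d=np.array([k1,0,0,0,0],float)
    p=cv2.undistortPoints(np.array([[uv]],float),K,d)[0,0]
    return -R.T@t, R.T@np.array([p[0],p[1],1.])
def onz(c,uv,z):
    o,d=ray(c,uv); return o+d*(z-o[2])/d[2]
def tri(*obs):
    A=np.zeros((3,3));b=np.zeros(3)
    for c,uv in obs:
        o,d=ray(c,uv); d=d/np.linalg.norm(d); P=np.eye(3)-np.outer(d,d); A+=P;b+=P@o
    x=np.linalg.solve(A,b); return x
def proj(c,X):
    K,k1,R,t=c; return cv2.projectPoints(np.array(X,float).reshape(-1,1,3),cv2.Rodrigues(R)[0],t,K,np.array([k1,0,0,0,0],float))[0][:,0]
E
python3 - <<'E'
from h import *
s=robot.state(); print(s)
for n in("top","side"):
    im,c=snap(n,n+"0"); print(n,-c[2].T@c[3],c[0].ravel(),c[1])
E
```

```text
pics
{'t': 0.0, 'joints': array([-1.25188273,  0.32181844, -0.0701069 ,  1.45165784,  0.02258318,
        1.37080923, -0.05689183]), 'joint_vel': array([ 0.00088256, -0.00133669,  0.00035546, -0.00135122, -0.00092619,
       -0.00030248,  0.00021069]), 'joint_torque': array([ 6.50485958e-05, -4.91285419e+01, -4.03436981e-01, -3.12537146e+01,
       -6.38693897e-02,  4.33574268e-02,  1.88176305e-04]), 'tcp_pos': array([0.19502932, 0.61983648, 0.40367293]), 'orientation': array([-4.76828793e-01, -3.10497648e+00,  2.97404554e-03]), 'wrist_force': array([-0.32882244,  0.13833201,  0.08909184]), 'wrist_torque': array([-0.0327774 , -0.01280116, -0.00517461]), 'grip_force': 0.0, 'grip_width': 0.08701878628172495}
top [ 0.40925779 -0.02966715  1.46554159] [444.70271091   0.         314.80394247   0.         444.70271091
 201.98171567   0.           0.           1.        ] -0.10063983966470501
side [ 0.34019968 -1.16061138  0.8428205 ] [484.44968964   0.         320.334935     0.         484.44968964
 207.35477247   0.           0.           1.        ] -0.06707781413463418
```

View pics/top0.png

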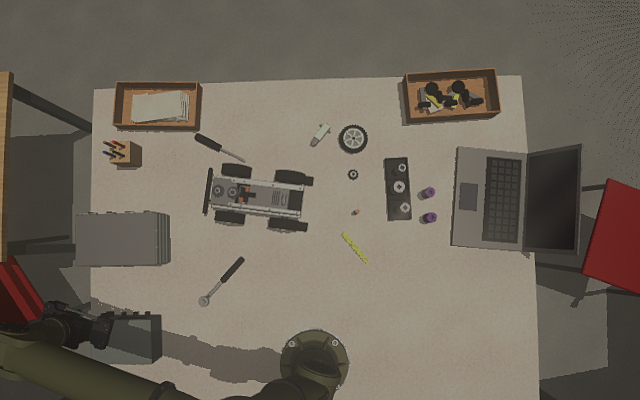

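View pics/side0.png

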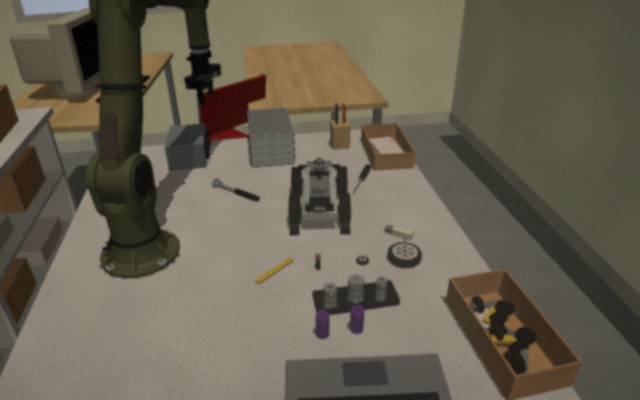

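The top view shows the rover near (258,197) with its front to the left (+y). The tray sockets are near (402,168), (399,186) and (404,208), the purple look-alikes at (428,192) and (429,217). I'll enlarge the rover and the tray.

```bash
python3 - <<'E'
import cv2,numpy as np
im=cv2.imread('pics/top0.png')
a=cv2.resize(im[150:240,195:325],None,fx=6,fy=6,interpolation=cv2.INTER_CUBIC)[:,:780]
cv2.imwrite('pics/rov.png',a[:540])
b=cv2.resize(im[150:230,330:450],None,fx=6,fy=6,interpolation=cv2.INTER_CUBIC)
cv2.imwrite('pics/tray.png',b)
E
```

```text
(no output)
```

View pics/rov.png

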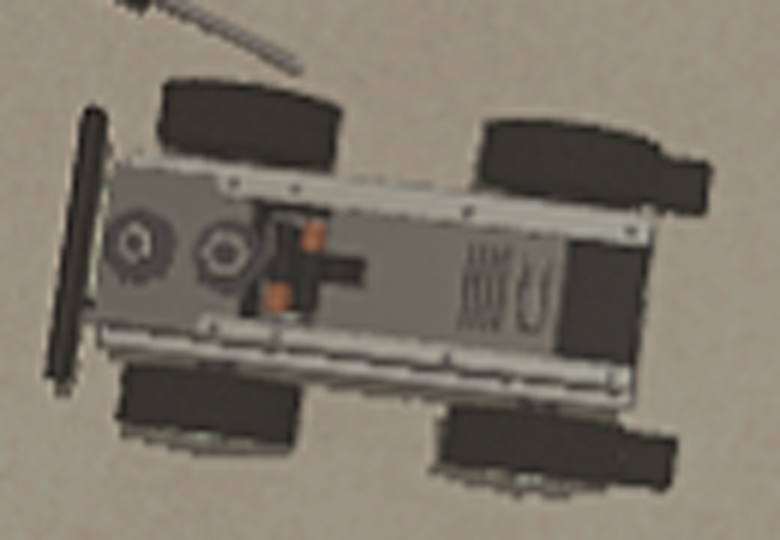

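The cover's stud is at crop (226,253), the bumper's at (138,243). The cover's front edge is at column 320 and its slot reaches to 360. The tab is near (533,290).

```bash
python3 - <<'E'
from h import *
c=load('top0')
f=lambda x,y:(195+x/6-.5+.08,150+y/6-.42)
for n,p,z in (("stud",f(226,253),.11),("bump",f(138,243),.11),("tab",f(533,292),.118),("plate rear mid",f(562,296),.097),("plate front mid",f(318,265),.097),("sA",(402,168),.066),("sB",(399,186),.066),("sC",(404,208),.066),("puls",(353,174),.012),("cell",(355,212),.05)):
    print(n,p,onz(c,p,z).round(4))
s=robot.state();R=cv2.Rodrigues(s['orientation'])[0];w=calib('wrist');C=-w[2].T@w[3]
print(R.round(3));print("cam in tool",R.T@(C-s['tcp_pos']), (R.T@w[2].T).round(3),w[0])
E
```

```text
stud (232.24666666666667, 191.74666666666667) [0.5575 0.2333 0.11  ]
bump (217.58, 190.08) [0.5641 0.2789 0.11  ]
tab (283.4133333333333, 198.24666666666667) [0.5319 0.0752 0.118 ]
plate rear mid (288.24666666666667, 198.91333333333336) [0.5313 0.0619 0.097 ]
plate front mid (247.58, 193.74666666666667) [0.5512 0.1879 0.097 ]
sA (402, 168) [ 0.6221 -0.3005  0.066 ]
sB (399, 186) [ 0.5647 -0.2882  0.066 ]
sC (404, 208) [ 0.4943 -0.3009  0.066 ]
puls (353, 174) [ 0.6149 -0.1479  0.012 ]
cell (355, 212) [ 0.4873 -0.1467  0.05  ]
[[-0.954  0.3   -0.   ]
 [ 0.3    0.954 -0.002]
 [-0.    -0.002 -1.   ]]
cam in tool [ 0.07213693 -0.00037769  0.02042919] [[-0.    -0.964 -0.266]
 [ 1.    -0.     0.   ]
 [-0.    -0.266  0.964]] [[315.79933341   0.         318.41761137]
 [  0.         315.79933341 197.65825586]
 [  0.           0.           1.        ]]
```

View pics/tray.png

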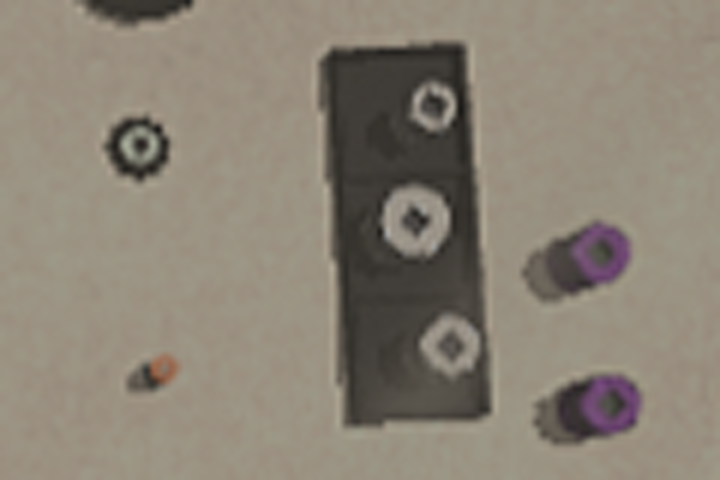

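The tray crop shows, top to bottom, the small socket (433,105), the large (415,222) and the medium (451,345). The purple look-alikes stand outside the tray at (600,250) and (612,403). Next I bring the wrist camera over the rover.

Request:
play_rows([
  {"tx": -0.463, "ty": -0.305, "tz": 0.03, "spin": -0.14},
  {"tx": -0.463, "ty": -0.305, "tz": 0.03, "spin": -0.14},
  {"tx": -0.463, "ty": -0.305, "tz": 0.03, "spin": -0.14},
  {"tx": -0.463, "ty": -0.305, "tz": 0.03, "spin": -0.14},
  {"tx": -0.463, "ty": -0.305, "tz": 0.03, "spin": -0.14},
  {"tx": -0.463, "ty": -0.305, "tz": 0.03, "spin": -0.14},
  {"tx": -0.463, "ty": -0.305, "tz": 0.03, "spin": -0.14},
  {"tx": -0.463, "ty": -0.305, "tz": 0.03, "spin": -0.14},
  {"tx": -0.463, "ty": -0.305, "tz": 0.03, "spin": -0.14},
  {"tx": -0.463, "ty": -0.305, "tz": 0.03, "spin": -0.14},
  {"tx": -0.463, "ty": -0.305, "tz": 0.03, "spin": -0.14},
  {"tx": -0.463, "ty": -0.305, "tz": 0.03, "spin": -0.14},
], gripper=-1)

```text
t: 1.3
tcp_pos: [0.5486, 0.1825, 0.3742]
orientation: [0.276, 3.128, -0.007]
wrist_force: [-0.3, -0.2, 0.3]
grip_width: 0.0026
grip_force: 0.0
```

Request:
play_rows([
  {"tx": 0},
  {"tx": 0},
  {"tx": 0},
  {"tx": 0},
  {"tx": 0},
  {"tx": 0},
])

```text
validation failed for argument at $.mo...
```

```bash
python3 - <<'E'
from h import *
im,c=snap("wrist","w1"); s=robot.state(); print(s['tcp_pos'],s['orientation'],s['t'])
print(proj(c,[[.5575,.2333,.11],[.5641,.2789,.11],[.5319,.0752,.118]]))
E
```

```text
[0.54739014 0.18511591 0.37410198] [ 0.27175979  3.12948101 -0.0039859 ] 1.35
[[384.33813024 202.96969613]
 [441.24842297 201.24454966]
 [182.79764811 208.58893566]]
```

View pics/w1.png

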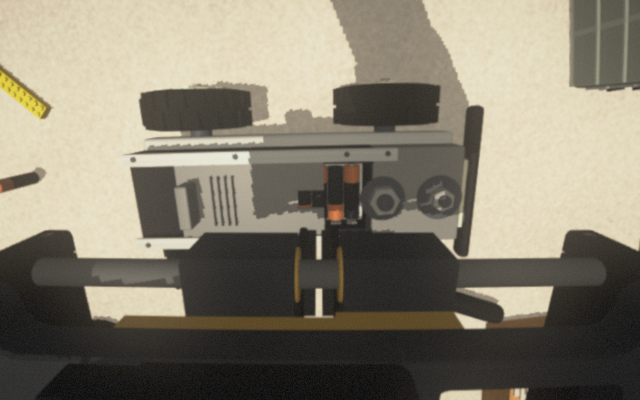

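The cover's nut at (384,202) looks larger than the bumper's at (441,196). The tab's top is near (183,205). A second wrist view 0.1 m back will give heights.

Request:
play_rows([
  {"tx": 0.0, "ty": -0.12, "tz": 0, "spin": 0.0},
  {"tx": 0.0, "ty": -0.12, "tz": 0, "spin": 0.0},
  {"tx": 0.0, "ty": -0.12, "tz": 0, "spin": 0.0},
  {"tx": 0.0, "ty": -0.12, "tz": 0, "spin": 0.0},
])

```text
t: 1.75
tcp_pos: [0.5247, 0.0691, 0.3748]
orientation: [-0.265, -3.13, 0.0]
wrist_force: [-1.3, 0.8, 0.0]
grip_width: 0.0002
grip_force: 0.0
```

```bash
python3 - <<'E'
from h import *
im2,c=snap("wrist","w2"); s=robot.state(); print(s['tcp_pos'],s['orientation'],s['t'])
im1=cv2.imread('pics/w1.png'); im2=im2[:,:,::-1]
q=proj(c,[[.5575,.2333,.11],[.5641,.2789,.11],[.5319,.0752,.118]]);print(q)
def crop(im,x,y,w,h): return cv2.resize(im[y:y+h,x:x+w],None,fx=4,fy=4,interpolation=cv2.INTER_CUBIC)
x=int(q[0][0])-30;y=int(q[0][1]);xt=int(q[2][0])
A=np.vstack([np.hstack([crop(im1,150,165,90,70),crop(im1,360,165,110,70)]),np.hstack([crop(im2,xt-45,165,90,70),crop(im2,x,165,110,70)])])
print(x,xt-45,A.shape); cv2.imwrite('pics/m.png',A)
E
```

```text
[0.5249664  0.07168878 0.37484926] [-2.60404138e-01 -3.13058860e+00 -1.80618634e-03] 1.8
[[521.70496696 208.81354067]
 [574.78207603 207.33730988]
 [328.22974138 213.7650181 ]]
491 283 (560, 800, 3)
```

View pics/m.png

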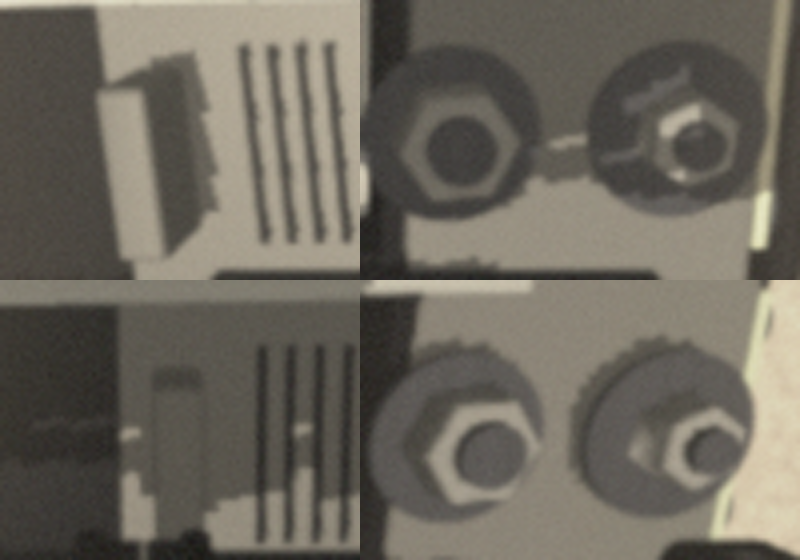

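```bash
python3 - <<'E'
from h import *
a,b=load('w1'),load('w2'); t=load('top0'); sd=load('side0')
L1=lambda x,y:(150+x/4-.375,165+y/4-.375); R1=lambda x,y:(360+(x-360)/4-.375,165+y/4-.375)
L2=lambda x,y:(283+x/4-.375,165+(y-280)/4-.375); R2=lambda x,y:(491+(x-360)/4-.375,165+(y-280)/4-.375)
print('tab',tri((a,L1(133,174)),(b,L2(178,470))), tri((a,L1(97,90)),(b,L2(153,388))))
print('tab corners',[onz(a,L1(*p),.118).round(4) for p in((97,90),(145,90),(167,257),(122,260))])
print('nut',tri((a,R1(459,145)),(b,R2(484,451))),'washer',tri((a,R1(452,132)),(b,R2(456,434))), tri((a,R1(678,128)),(b,R2(669,434))))
for c,f,ps in((a,R1,[(400,148),(430,93),(490,91),(518,140),(488,197),(432,199)]),(b,R2,[(428,450),(460,404),(520,402),(540,447),(505,500),(446,502)])):
    P=np.array([onz(c,f(*p),.109) for p in ps])[:,:2]; m=P.mean(0);d=P-m
    print(m,np.linalg.norm(d,axis=1).round(4),np.degrees(np.arctan2(d[:,1],d[:,0])).round(1), (np.degrees(np.arctan2(d[:,1],d[:,0]))%60).round(1))
E
```

```text
tab [0.53159253 0.07441561 0.1158059 ] [0.51392235 0.07236704 0.11603022]
tab corners [array([0.5139, 0.0733, 0.118 ]), array([0.5155, 0.0826, 0.118 ]), array([0.5496, 0.0771, 0.118 ]), array([0.5486, 0.0679, 0.118 ])]
nut [0.55620211 0.23359156 0.10942726] washer [0.55629548 0.23430291 0.09837007] [0.56374069 0.28109089 0.09930811]
[0.55612296 0.2338343 ] [0.0121 0.0126 0.0125 0.0118 0.0128 0.0125] [ -97.1 -158.9  144.1   85.2   20.1  -33.7] [22.9 21.1 24.1 25.2 20.1 26.3]
[0.55666053 0.23369393] [0.0119 0.0121 0.0121 0.0121 0.0126 0.0127] [-101.  -156.2  140.7   84.5   22.   -38.6] [19.  23.8 20.7 24.5 22.  21.4]
```

The cover's nut has a corner radius of about 12.3 mm, so it is the 22 mm nut and needs the medium socket. The measured heights agree with the text (tab 0.116, nut top 0.109, washer 0.098). Now I go behind the tab with closed fingers.

Request:
play_rows([
  {"tx": -0.007, "ty": -0.042, "tz": 0.0, "spin": 0},
  {"tx": -0.007, "ty": -0.042, "tz": 0.0, "spin": 0},
  {"tx": -0.007, "ty": -0.042, "tz": 0.03, "spin": 0},
  {"tx": -0.007, "ty": -0.042, "tz": 0.06, "spin": 0},
  {"tx": -0.007, "ty": -0.042, "tz": 0.089, "spin": 0},
  {"tx": -0.007, "ty": -0.042, "tz": 0.089, "spin": 0},
  {"tx": -0.007, "ty": -0.042, "tz": 0.089, "spin": 0},
  {"tx": -0.007, "ty": -0.042, "tz": 0.089, "spin": 0},
])

```text
t: 2.6
tcp_pos: [0.5264, 0.0302, 0.2874]
orientation: [0.256, 3.129, 0.002]
wrist_force: [0.4, -0.1, 0.1]
grip_width: 0.0005
grip_force: 0.0
```

Request:
play_rows([
  {"tx": 0, "ty": 0.01, "tz": 0, "spin": 0},
  {"tx": 0, "ty": 0.02, "tz": 0, "spin": 0},
  {"tx": 0, "ty": 0.026, "tz": 0, "spin": 0},
  {"tx": 0, "ty": 0.032, "tz": 0, "spin": 0},
  {"tx": 0, "ty": 0.038, "tz": 0, "spin": 0},
  {"tx": 0, "ty": 0.044, "tz": 0, "spin": 0},
  {"tx": 0, "ty": 0.05, "tz": 0, "spin": 0},
  {"tx": 0, "ty": 0.056, "tz": 0, "spin": 0},
  {"tx": 0, "ty": 0.06, "tz": 0, "spin": 0},
  {"tx": 0, "ty": 0.06, "tz": 0, "spin": 0},
])

```text
t: 3.6
tcp_pos: [0.5355, 0.0895, 0.2857]
orientation: [0.257, 3.131, 0.001]
wrist_force: [0.5, -0.4, 0.6]
grip_width: 0.0003
grip_force: 0.0
```

Request:
play_rows([
  {"tx": 0, "ty": 0.005, "tz": 0, "spin": 0},
  {"tx": 0, "ty": 0.01, "tz": 0, "spin": 0},
  {"tx": 0, "ty": 0.014, "tz": 0, "spin": 0},
  {"tx": 0, "ty": 0.018, "tz": 0, "spin": 0},
])

```text
t: 4.0
tcp_pos: [0.5383, 0.1065, 0.2856]
orientation: [-0.258, -3.131, 0.0]
wrist_force: [-0.9, -2.7, 1.9]
grip_width: 0.0005
grip_force: 1.2
```

Request:
play_rows([
  {"tx": 0, "ty": 0.003, "tz": 0, "spin": 0},
  {"tx": 0, "ty": 0.006, "tz": 0, "spin": 0},
  {"tx": 0, "ty": 0.009, "tz": 0, "spin": 0},
])

```text
t: 4.3
tcp_pos: [0.5397, 0.1152, 0.2857]
orientation: [-0.259, -3.13, 0.0]
wrist_force: [-2.5, -2.7, 1.1]
grip_width: 0.0005
grip_force: 1.1
```

Request:
play_rows([
  {"tx": 0, "ty": 0.003, "tz": 0, "spin": 0},
  {"tx": 0, "ty": 0.006, "tz": 0, "spin": 0},
])

```text
t: 4.5
tcp_pos: [0.5405, 0.1197, 0.2856]
orientation: [-0.259, -3.129, 0.005]
wrist_force: [-4.2, -10.2, 4.7]
grip_width: 0.0006
grip_force: 5.2
```

Request:
play_rows([
  {"tx": 0, "ty": 0.002, "tz": 0, "spin": 0},
  {"tx": 0, "ty": 0.002, "tz": 0, "spin": 0},
])

```text
t: 4.7
tcp_pos: [0.5408, 0.12, 0.2856]
orientation: [-0.261, -3.128, 0.008]
wrist_force: [-5.2, -8.7, 4.7]
grip_width: -0.0001
grip_force: 4.9
```

Request:
play_rows([
  {"tx": 0, "ty": 0.004, "tz": 0, "spin": 0},
  {"tx": 0, "ty": 0.006, "tz": 0, "spin": 0},
  {"tx": 0, "ty": 0.006, "tz": 0, "spin": 0},
])

```text
t: 5.0
tcp_pos: [0.5414, 0.1214, 0.2856]
orientation: [-0.266, -3.125, 0.02]
wrist_force: [-8.6, -19.6, 10.6]
grip_width: 0.0007
grip_force: 10.2
```

The push stops at about 20 N, which is the hard stop. I back off, rise and take a checking picture.

Request:
play_rows([
  {"tx": 0, "ty": -0.03, "tz": 0, "spin": 0},
  {"tx": 0, "ty": -0.03, "tz": 0, "spin": 0},
  {"tx": 0, "ty": -0.06, "tz": -0.04, "spin": 0},
  {"tx": 0, "ty": -0.06, "tz": -0.09, "spin": 0},
  {"tx": 0, "ty": -0.06, "tz": -0.09, "spin": 0},
  {"tx": 0, "ty": -0.06, "tz": -0.09, "spin": 0},
], gripper=0.3)

```text
t: 5.6
tcp_pos: [0.5329, 0.0708, 0.3775]
orientation: [0.257, 3.127, 0.005]
wrist_force: [0.1, -0.0, -0.5]
grip_width: 0.0401
grip_force: 0.0
```

```bash
python3 - <<'E'
from h import *
im,c=snap("wrist","w3"); s=robot.state(); print(s['tcp_pos'],s['orientation'],s['t'],s['grip_width'])
R=cv2.Rodrigues(s['orientation'])[0]
# target above tray: TCP over (0.494,-0.301)
print(R.T@(np.array([.50,-.26,.29])-s['tcp_pos']))
E
```

```text
[0.53234528 0.070819   0.37583134] [2.56443519e-01 3.13002906e+00 2.33136940e-03] 5.65 0.044373148719327384
[-0.02185135 -0.33180626  0.08533213]
```

Request:
play_rows([
  {"tx": -0.043, "ty": -0.328, "tz": 0.0, "spin": 0},
  {"tx": -0.043, "ty": -0.328, "tz": 0.0, "spin": 0},
  {"tx": -0.043, "ty": -0.328, "tz": 0.0, "spin": 0},
  {"tx": -0.043, "ty": -0.328, "tz": 0.02, "spin": 0},
  {"tx": -0.043, "ty": -0.328, "tz": 0.04, "spin": 0},
  {"tx": -0.043, "ty": -0.328, "tz": 0.076, "spin": 0},
  {"tx": -0.043, "ty": -0.328, "tz": 0.076, "spin": 0},
  {"tx": -0.043, "ty": -0.328, "tz": 0.076, "spin": 0},
  {"tx": -0.043, "ty": -0.328, "tz": 0.076, "spin": 0},
  {"tx": -0.043, "ty": -0.328, "tz": 0.076, "spin": 0},
])

```text
t: 6.65
tcp_pos: [0.5216, -0.2592, 0.2992]
orientation: [-0.255, -3.131, -0.002]
wrist_force: [-0.1, 0.1, 0.9]
grip_width: 0.0565
grip_force: 0.0
```

```bash
python3 - <<'E'
from h import *
im,c=snap("wrist","w4"); s=robot.state(); print(s['tcp_pos'],s['orientation'],s['t'],s['grip_width'])
E
```

```text
[ 0.52181139 -0.25905065  0.29977755] [2.53991887e-01 3.13080418e+00 1.60148061e-03] 6.7 0.056870588023717174
```

Request:
play_rows([
  {"tx": 0, "ty": -0.08, "tz": 0.0, "spin": 0},
  {"tx": 0, "ty": -0.08, "tz": 0.0, "spin": 0},
  {"tx": 0, "ty": -0.08, "tz": 0.0, "spin": 0},
  {"tx": 0, "ty": -0.08, "tz": 0.0, "spin": 0},
])

```text
t: 7.1
tcp_pos: [0.5084, -0.3391, 0.3004]
orientation: [0.257, 3.13, 0.001]
wrist_force: [-0.4, 0.4, 0.6]
grip_width: 0.0568
grip_force: 0.0
```

```bash
python3 - <<'E'
from h import *
im,c=snap("wrist","w5"); s=robot.state(); print(s['tcp_pos'],s['orientation'],s['t'],s['grip_width'])
b=load('w4')
P=[[.494,-.301,.066]]
qa=proj(b,P)[0];qb=proj(c,P)[0];print(qa,qb)
i4=cv2.imread('pics/w4.png');i5=cv2.imread('pics/w5.png');i3=cv2.imread('pics/w3.png')
def crop(im,x,y,w,h,f=4): 
    x=max(0,min(int(x),640-w));y=max(0,min(int(y),400-h)); print(x,y)
    return cv2.resize(im[y:y+h,x:x+w],None,fx=f,fy=f,interpolation=cv2.INTER_CUBIC)
top=np.hstack([crop(i4,qa[0]-50,qa[1]-37,100,75),crop(i5,qb[0]-50,qb[1]-37,100,75)])
r=proj(load('w3'),[[.545,.18,.1]])[0]
cv2.imwrite('pics/m2.png',np.vstack([top,crop(i3,r[0]-100,r[1]-37,200,75)]))
E
```

```text
[ 0.50883383 -0.33807581  0.30012629] [2.54722443e-01 3.12993696e+00 2.26210452e-03] 7.15 0.056492135516801184
[252.88010927 188.32016173] [369.23006862 187.33252208]
202 151
319 150
347 154
```

View pics/m2.png

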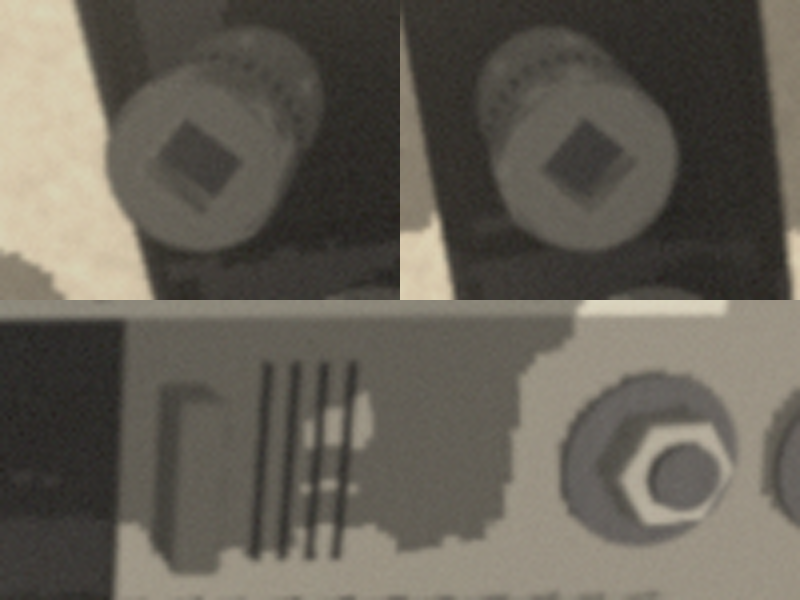

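The lower strip shows the cover home: the plate lies under the washer with no gap. The upper crops show the medium socket's top centred at about (198,160) and (588,160), with the corners of its drive hole visible.

```bash
python3 - <<'E'
from h import *
a,b=load('w4'),load('w5')
A=lambda x,y:(202+x/4-.375,151+y/4-.375);B=lambda x,y:(319+(x-400)/4-.375,150+y/4-.375)
print('tri circ',tri((a,A(199,159)),(b,B(588,159))),'sq',tri((a,A(196,164)),(b,B(588.5,162))))
z=.066
for f,c,L in((A,a,(106,293)),(B,b,(497,680))):
    l=onz(c,f(L[0],158),z);r=onz(c,f(L[1],158),z);print('diam',np.linalg.norm(l-r),(l+r)/2)
    ps=[(188,118),(243,160),(204,212),(149,163)] if c is a else [(588,115),(637,158),(588,212),(541,165)]
    P=np.array([onz(c,f(*p),z) for p in ps])[:,:2];e=np.roll(P,-1,0)-P
    print(P.mean(0),np.linalg.norm(e,axis=1).round(4),(np.degrees(np.arctan2(e[:,1],e[:,0]))%90).round(1))
s=robot.state();R=cv2.Rodrigues(s['orientation'])[0];print(s['tcp_pos'],R[:,:2].round(3))
E
```

```text
tri circ [ 0.4960178  -0.30326724  0.06242703] sq [ 0.49625078 -0.30347619  0.06427168]
diam 0.03263930038983279 [ 0.49509956 -0.30226018  0.066     ]
[ 0.49596849 -0.30304611] [0.0118 0.0119 0.0127 0.0108] [41.5 42.8 36.4 38.3]
diam 0.03201304460192653 [ 0.49488346 -0.30353582  0.066     ]
[ 0.49573077 -0.30366415] [0.0117 0.0128 0.0121 0.0119] [39.8 40.8 35.6 39.2]
[ 0.50883383 -0.33807581  0.30012629] [[-0.987  0.162]
 [ 0.162  0.987]
 [-0.001  0.002]]
```

Request:
play_rows([
  {"tx": 0.019, "ty": 0.032, "tz": 0.0, "spin": 0},
  {"tx": 0.019, "ty": 0.032, "tz": 0.0, "spin": 0},
  {"tx": 0.019, "ty": 0.032, "tz": 0.0, "spin": 0},
  {"tx": 0.019, "ty": 0.032, "tz": 0.025, "spin": 0},
  {"tx": 0.019, "ty": 0.032, "tz": 0.03, "spin": 0},
  {"tx": 0.019, "ty": 0.032, "tz": 0.03, "spin": 0},
])

```text
t: 7.75
tcp_pos: [0.4943, -0.3048, 0.2691]
orientation: [-0.258, -3.129, -0.001]
wrist_force: [0.3, -0.6, 0.7]
grip_width: 0.0566
grip_force: 0.0
```

Request:
play_rows([
  {"tx": -0.001, "ty": 0.002, "tz": 0.02, "spin": 0},
  {"tx": -0.001, "ty": 0.002, "tz": 0.04, "spin": 0},
  {"tx": -0.001, "ty": 0.002, "tz": 0.057, "spin": 0},
  {"tx": -0.001, "ty": 0.002, "tz": 0.057, "spin": 0},
  {"tx": -0.001, "ty": 0.002, "tz": 0.057, "spin": 0},
])

```text
t: 8.25
tcp_pos: [0.496, -0.3038, 0.2136]
orientation: [0.259, 3.13, -0.001]
wrist_force: [0.2, 0.1, 0.3]
grip_width: 0.0562
grip_force: 0.0
```

Request:
play_rows([
  {"tx": 0, "ty": 0, "tz": 0, "spin": 0},
  {"tx": 0, "ty": 0, "tz": 0, "spin": 0},
  {"tx": 0, "ty": 0, "tz": 0, "spin": 0},
  {"tx": 0, "ty": 0, "tz": 0, "spin": 0},
  {"tx": 0, "ty": 0, "tz": 0, "spin": 0},
], gripper=-1)

```text
t: 8.75
tcp_pos: [0.4958, -0.3034, 0.2132]
orientation: [0.258, 3.13, 0.0]
wrist_force: [-0.1, -0.4, 2.2]
grip_width: 0.0314
grip_force: 30.0
```

Request:
play_rows([
  {"tx": 0, "ty": 0, "tz": -0.02, "spin": 0},
  {"tx": 0, "ty": 0, "tz": -0.05, "spin": 0},
  {"tx": 0, "ty": 0, "tz": -0.09, "spin": 0},
  {"tx": 0, "ty": 0, "tz": -0.13, "spin": 0},
  {"tx": 0.002, "ty": 0.04, "tz": -0.15, "spin": 0},
  {"tx": 0.004, "ty": 0.08, "tz": -0.15, "spin": 0},
  {"tx": 0.006, "ty": 0.12, "tz": -0.15, "spin": 0},
  {"tx": 0.008, "ty": 0.16, "tz": -0.15, "spin": 0},
  {"tx": 0.01, "ty": 0.2, "tz": -0.15, "spin": 0},
  {"tx": 0.012, "ty": 0.24, "tz": -0.15, "spin": 0},
  {"tx": 0.014, "ty": 0.28, "tz": -0.15, "spin": 0},
  {"tx": 0.014, "ty": 0.28, "tz": -0.15, "spin": 0},
])

```text
t: 9.95
tcp_pos: [0.5279, -0.0177, 0.362]
orientation: [-0.243, -3.131, -0.005]
wrist_force: [0.4, 0.1, -1.9]
grip_width: 0.0311
grip_force: 30.0
```

```bash
python3 - <<'E'
from h import *
s=robot.state();R=cv2.Rodrigues(s['orientation'])[0];print(s['tcp_pos'],s['joints'].round(2),s['grip_width'])
print(R.T@(np.array([.5564,.2337,.365])-s['tcp_pos']), np.degrees(np.arctan2(R[1,1],R[0,1])))
E
```

```text
[ 0.5278753  -0.01773786  0.36201357] [-0.45  0.09  0.46  1.83 -0.04  1.24  1.44] 0.031104788470996788
[ 0.01056217  0.25283865 -0.00215296] 81.13628158021947
```

Request:
play_rows([
  {"tx": 0.002, "ty": 0.04, "tz": 0, "spin": -0.04},
  {"tx": 0.004, "ty": 0.08, "tz": 0, "spin": -0.08},
  {"tx": 0.006, "ty": 0.12, "tz": 0, "spin": -0.12},
  {"tx": 0.008, "ty": 0.16, "tz": 0, "spin": -0.16},
  {"tx": 0.01, "ty": 0.2, "tz": 0, "spin": -0.2},
  {"tx": 0.0105, "ty": 0.24, "tz": 0, "spin": -0.236},
  {"tx": 0.0105, "ty": 0.252, "tz": 0, "spin": -0.236},
  {"tx": 0.0105, "ty": 0.252, "tz": 0.01, "spin": -0.236},
  {"tx": 0.0105, "ty": 0.252, "tz": 0.015, "spin": -0.236},
  {"tx": 0.0105, "ty": 0.252, "tz": 0.015, "spin": -0.236},
])

```text
t: 10.95
tcp_pos: [0.5586, 0.2226, 0.346]
orientation: [0.106, -3.137, 0.004]
wrist_force: [-0.5, 0.0, -1.3]
grip_width: 0.0314
grip_force: 30.0
```

```bash
python3 - <<'E'
from h import *
im,c=snap("wrist","w6"); im2,c2=snap("top","top6")
s=robot.state();R=cv2.Rodrigues(s['orientation'])[0];print(s['tcp_pos'],s['orientation'],s['grip_width'])
print(R.T@(np.array([.5564,.2337,.309])-s['tcp_pos']), np.degrees(np.arctan2(R[1,1],R[0,1])))
print('axis at grasp',s['tcp_pos']+R@[0,0,.164])
E
```

```text
[0.55888988 0.22328821 0.34749469] [ 1.06994960e-01 -3.13920162e+00  1.23870274e-03] 0.031057665590648327
[0.0017523  0.01058675 0.03848761] 93.90418248532956
axis at grasp [0.55880119 0.22315576 0.18349477]
```

Request:
play_rows([
  {"tx": 0.002, "ty": 0.0105, "tz": 0, "spin": 0},
  {"tx": 0.002, "ty": 0.0105, "tz": 0.01, "spin": 0},
  {"tx": 0.002, "ty": 0.0105, "tz": 0.02, "spin": 0},
  {"tx": 0.002, "ty": 0.0105, "tz": 0.02, "spin": 0},
  {"tx": 0.002, "ty": 0.0105, "tz": 0.02, "spin": 0},
])

```text
t: 11.55
tcp_pos: [0.5558, 0.2355, 0.327]
orientation: [0.112, -3.138, 0.001]
wrist_force: [-0.1, -0.6, -1.9]
grip_width: 0.0313
grip_force: 30.0
```

```bash
python3 - <<'E'
from h import *
im,c=snap("wrist","w7"); im2,c2=snap("side","side7")
s=robot.state();R=cv2.Rodrigues(s['orientation'])[0];print(s['tcp_pos'],s['orientation'],s['grip_width'])
print(R.T@(np.array([.5564,.2337,.309])-s['tcp_pos']), np.degrees(np.arctan2(R[1,1],R[0,1])))
E
```

```text
[0.55612937 0.23561084 0.3279127 ] [-1.11425071e-01  3.13924627e+00 -1.15126441e-05] 0.03131077880038347
[-0.00012749 -0.00192483  0.01891278] 94.06563004833781
```

Request:
play_rows([
  {"tx": 0, "ty": -0.0018, "tz": 0, "spin": 0},
  {"tx": 0, "ty": -0.0018, "tz": 0.003, "spin": 0},
  {"tx": 0, "ty": -0.0018, "tz": 0.006, "spin": 0},
  {"tx": 0, "ty": -0.0018, "tz": 0.009, "spin": 0},
  {"tx": 0, "ty": -0.0018, "tz": 0.012, "spin": 0},
  {"tx": 0, "ty": -0.0018, "tz": 0.012, "spin": 0},
])

```text
t: 12.25
tcp_pos: [0.5562, 0.234, 0.3159]
orientation: [-0.112, 3.139, 0.0]
wrist_force: [0.6, 0.4, -0.8]
grip_width: 0.0311
grip_force: 30.0
```

Request:
play_rows([
  {"tx": 0, "ty": 0, "tz": 0.003, "spin": 0},
  {"tx": 0, "ty": 0, "tz": 0.005, "spin": 0},
  {"tx": 0, "ty": 0, "tz": 0.005, "spin": 0},
])

```text
t: 12.55
tcp_pos: [0.5565, 0.2339, 0.3132]
orientation: [-0.112, 3.138, 0.002]
wrist_force: [-3.7, -2.1, 10.4]
grip_width: 0.0311
grip_force: 30.0
```

Request:
play_rows([
  {"tx": 0, "ty": 0, "tz": 0.003, "spin": 0.03},
  {"tx": 0, "ty": 0, "tz": 0.003, "spin": 0.06},
  {"tx": 0, "ty": 0, "tz": 0.003, "spin": 0.06},
])

```text
t: 12.85
tcp_pos: [0.5567, 0.2338, 0.3114]
orientation: [-0.017, 3.139, 0.002]
wrist_force: [-2.8, -3.0, 15.4]
grip_width: 0.0312
grip_force: 30.0
```

```bash
python3 - <<'E'
from h import *
s=robot.state();print(s['tcp_pos'],s['wrist_force'],s['wrist_torque'],s['orientation'])
E
```

```text
[0.55674395 0.23382351 0.31138095] [-2.7506619  -2.95864209 15.39758749] [-0.56875503  1.10158888  0.10999672] [-1.67874811e-02  3.13856840e+00  2.45033905e-03]
```

Request:
play_rows([
  {"tx": 0, "ty": 0, "tz": 0.002, "spin": -0.03},
  {"tx": 0, "ty": 0, "tz": 0.003, "spin": -0.06},
  {"tx": 0, "ty": 0, "tz": 0.003, "spin": -0.06},
])

```text
t: 13.15
tcp_pos: [0.5575, 0.2339, 0.3105]
orientation: [-0.111, 3.134, 0.005]
wrist_force: [-5.6, -2.6, 22.5]
grip_width: 0.0313
grip_force: 30.0
```

```bash
python3 - <<'E'
from h import *
s=robot.state();print(s['tcp_pos'],s['wrist_force'],s['wrist_torque'],s['orientation'])
im,c=snap("wrist","w8");im2,c2=snap("side","side8")
f=lambda im:cv2.resize(im,None,fx=4,fy=4,interpolation=cv2.INTER_CUBIC)
q=proj(c,[[.5567,.2338,.1]])[0];r=proj(c2,[[.5567,.2338,.12]])[0];print(q,r)
x,y=int(q[0])-60,int(min(max(q[1]-80,0),250)); u,v=int(r[0])-38,int(r[1])-75
A=im[y:y+150,x:x+120];B=im2[v:v+150,u:u+76]
cv2.imwrite('pics/m3.png',f(np.hstack([A,B]))[:,:,::-1][:600,:800]);print(x,y,u,v)
E
```

```text
[0.55747402 0.23385939 0.31050839] [-5.64772371 -2.57368825 22.53884029] [-0.79776183  1.29192038 -0.06903248] [-0.1113416   3.13381095  0.00471971]
[318.29293034 224.67363527] [318.8860263  161.99097518]
258 144 280 86
```

View pics/m3.png

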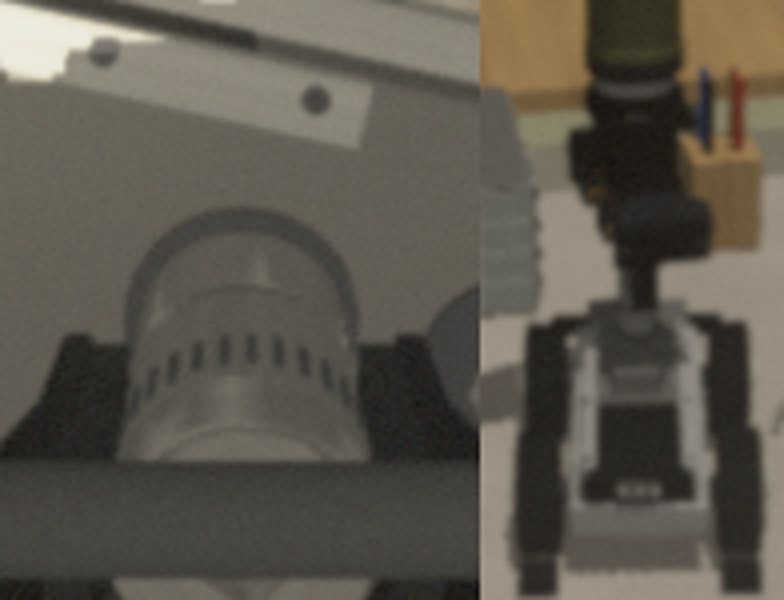

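```bash
python3 - <<'E'
from h import *
c=load('w8'); th=np.linspace(0,2*np.pi,181)
def topy(r,z,x=.5564,y=.2337):
    q=proj(c,np.c_[x+r*np.cos(th),y+r*np.sin(th),0*th+z]); q=(q-[258,144]+.375)*4
    return q[q[:,1].argmin()].round(0), q[:,0].min().round(0),q[:,0].max().round(0)
print('washer',topy(.019,.1))
for z in(.1,.102,.104,.107,.110): print(z,topy(.016,z))
im=cv2.imread('pics/w8.png')[:,:,1]; print(im[190:225,258+60].tolist())
print(im[190:225,258+52].tolist())
E
```

```text
washer (array([242., 208.]), np.float64(123.0), np.float64(361.0))
0.1 (array([242., 226.]), np.float64(142.0), np.float64(342.0))
0.102 (array([242., 230.]), np.float64(141.0), np.float64(343.0))
0.104 (array([242., 234.]), np.float64(140.0), np.float64(344.0))
0.107 (array([242., 239.]), np.float64(139.0), np.float64(346.0))
0.11 (array([242., 245.]), np.float64(137.0), np.float64(347.0))
[99, 97, 96, 98, 93, 81, 71, 67, 66, 69, 65, 68, 79, 86, 88, 87, 88, 89, 85, 85, 87, 87, 90, 90, 91, 79, 78, 81, 84, 84, 84, 86, 86, 87, 84]
[98, 94, 94, 97, 98, 92, 83, 71, 68, 67, 69, 69, 70, 79, 86, 90, 87, 90, 86, 86, 89, 89, 88, 87, 88, 87, 83, 76, 84, 88, 88, 88, 85, 86, 83]
```

The socket's rim is well below the nut's top, but the side force of about 5 N in -x suggests it is rubbing. I ease off, shift along that force and press again.

Request:
play_rows([
  {"tx": 0.0015, "ty": -0.0005, "tz": -0.004, "spin": 0.03},
  {"tx": 0.0015, "ty": -0.0005, "tz": -0.004, "spin": 0.06},
  {"tx": 0.0015, "ty": -0.0005, "tz": -0.004, "spin": 0.06},
])

```text
t: 13.55
tcp_pos: [0.5561, 0.2338, 0.3108]
orientation: [-0.017, 3.135, 0.004]
wrist_force: [5.1, 1.6, 6.7]
grip_width: 0.0311
grip_force: 30.0
```

Request:
play_rows([
  {"tx": 0, "ty": 0, "tz": 0.002, "spin": 0.0},
  {"tx": 0, "ty": 0, "tz": 0.004, "spin": 0.0},
  {"tx": 0, "ty": 0, "tz": 0.004, "spin": 0.0},
])

```text
t: 13.85
tcp_pos: [0.5566, 0.2335, 0.3103]
orientation: [-0.017, 3.134, 0.006]
wrist_force: [-0.8, -2.4, 22.0]
grip_width: 0.0312
grip_force: 30.0
```

Request:
play_rows([
  {"tx": 0, "ty": 0, "tz": -0.005, "spin": 0.0},
  {"tx": 0, "ty": 0, "tz": -0.005, "spin": 0.0},
  {"tx": 0, "ty": 0, "tz": -0.005, "spin": 0.0},
])

```text
t: 14.15
tcp_pos: [0.5561, 0.2337, 0.3107]
orientation: [-0.017, 3.136, 0.003]
wrist_force: [5.1, 1.3, 1.3]
grip_width: 0.0315
grip_force: 30.0
```

Request:
play_rows([
  {"tx": 0, "ty": 0, "tz": 0, "spin": 0.0},
  {"tx": 0, "ty": 0, "tz": 0, "spin": 0.0},
  {"tx": 0, "ty": 0, "tz": 0, "spin": 0.0},
  {"tx": 0, "ty": 0, "tz": 0, "spin": 0.0},
], gripper=0.0)

```text
t: 14.55
tcp_pos: [0.5542, 0.2333, 0.3091]
orientation: [0.018, -3.14, 0.001]
wrist_force: [0.1, 0.7, 0.4]
grip_width: 0.043
grip_force: 0.0
```

```bash
python3 - <<'E'
from h import *
im,c=snap("wrist","w9");s=robot.state();print(s['tcp_pos'],s['wrist_force'],s['grip_width'])
a=cv2.imread('pics/w8.png')[144:294,258:378];q=proj(c,[[.5567,.2338,.1]])[0];x,y=int(q[0])-60,144;print(q,x)
cv2.imwrite('pics/m4.png',cv2.resize(np.hstack([a,im[y:y+150,x:x+80,::-1]]),None,fx=4,fy=4,interpolation=cv2.INTER_CUBIC))
print(im[190:225,x+60,1].tolist());print(im[190:225,x+52,1].tolist())
E
```

```text
[0.55426789 0.23332883 0.30927525] [ 0.49621013  0.25320292 -0.50400675] 0.0431962413931922
[320.0388158  232.62732065] 260
[95, 95, 92, 99, 95, 95, 98, 94, 95, 95, 100, 91, 94, 86, 70, 65, 68, 68, 66, 72, 79, 85, 88, 83, 85, 86, 83, 85, 83, 82, 89, 86, 85, 75, 80]
[98, 95, 98, 96, 97, 95, 97, 96, 95, 94, 96, 94, 91, 88, 82, 70, 66, 65, 67, 69, 73, 78, 85, 86, 89, 86, 88, 85, 87, 85, 86, 86, 86, 80, 78]
```

The gap between washer edge and rim was the same before and after release, and fits a rim on the washer. I regrip, press lightly and test the engagement by a small turn.

Request:
play_rows([
  {"tx": -0.002, "ty": 0, "tz": 0, "spin": 0.0},
  {"tx": -0.002, "ty": 0, "tz": 0, "spin": 0.0},
  {"tx": -0.002, "ty": 0, "tz": 0, "spin": 0.0},
])

```text
t: 14.9
tcp_pos: [0.5567, 0.2333, 0.3098]
orientation: [0.017, -3.141, -0.0]
wrist_force: [1.0, 0.3, 0.1]
grip_width: 0.0435
grip_force: 0.0
```

Request:
play_rows([
  {"tx": 0, "ty": 0, "tz": 0, "spin": 0.0},
  {"tx": 0, "ty": 0, "tz": 0, "spin": 0.0},
  {"tx": 0, "ty": 0, "tz": 0, "spin": 0.0},
  {"tx": 0, "ty": 0, "tz": 0, "spin": 0.0},
  {"tx": 0, "ty": 0, "tz": 0, "spin": 0.0},
], gripper=-1)

```text
t: 15.4
tcp_pos: [0.5565, 0.2338, 0.3099]
orientation: [-0.018, 3.141, 0.001]
wrist_force: [0.0, 1.9, 0.7]
grip_width: 0.0311
grip_force: 30.0
```

Request:
play_rows([
  {"tx": 0, "ty": 0, "tz": 0.002, "spin": 0.0},
  {"tx": 0, "ty": 0, "tz": 0.003, "spin": 0.0},
  {"tx": 0, "ty": 0, "tz": 0.003, "spin": 0.0},
])

```text
t: 15.7
tcp_pos: [0.5568, 0.2336, 0.3096]
orientation: [-0.018, 3.14, 0.003]
wrist_force: [-3.0, 0.1, 13.7]
grip_width: 0.0312
grip_force: 30.0
```

Request:
play_rows([
  {"tx": 0, "ty": 0, "tz": 0, "spin": -0.1},
  {"tx": 0, "ty": 0, "tz": 0, "spin": -0.2},
  {"tx": 0, "ty": 0, "tz": 0, "spin": -0.2},
])

```text
t: 16.0
tcp_pos: [0.5567, 0.2337, 0.309]
orientation: [-0.335, 3.122, 0.002]
wrist_force: [-3.0, 0.4, 9.0]
grip_width: 0.0311
grip_force: 30.0
```

```bash
python3 - <<'E'
from h import *
s=robot.state();print(s['tcp_pos'],s['wrist_force'],s['wrist_torque'],s['orientation'],s['grip_width'])
E
```

```text
[0.55674884 0.23367506 0.30897827] [-3.02214254  0.39359342  8.97144566] [0.04509216 0.74145578 0.16581122] [-3.34964303e-01  3.12227853e+00  2.36596400e-03] 0.031052202604963174
```

Request:
play_rows([
  {"tx": 0, "ty": 0, "tz": 0, "spin": 0.08},
  {"tx": 0, "ty": 0, "tz": 0, "spin": 0.12},
  {"tx": 0, "ty": 0, "tz": 0, "spin": 0.12},
  {"tx": 0, "ty": 0, "tz": 0, "spin": 0.12},
])

```text
t: 16.4
tcp_pos: [0.5567, 0.2337, 0.3087]
orientation: [-0.145, 3.137, 0.002]
wrist_force: [-2.6, -0.2, 7.9]
grip_width: 0.0312
grip_force: 30.0
```

```bash
python3 - <<'E'
from h import *
s=robot.state();print(s['tcp_pos'],s['wrist_force'],s['wrist_torque'],s['grip_width'])
im,c=snap("wrist","w10");im2,c2=snap("top","top10");q=proj(c,[[.5567,.2338,.1]])[0];x=int(q[0])-60;print(x,q)
f=lambda a,k:cv2.resize(a,None,fx=k,fy=k,interpolation=cv2.INTER_CUBIC)
A=f(im[144:269,x:x+120,::-1],3);B=f(im2[130:255,200:360,::-1],2.5);C=f(im2[130:255,330:450,::-1],2.2)
H=375
pad=lambda a:cv2.copyMakeBorder(a[:H],0,H-min(H,a.shape[0]),0,0,0)
cv2.imwrite('pics/m5.png',np.hstack([pad(A),pad(f(im2[130:255,300:440,::-1],3))]))
E
```

```text
[0.55671191 0.233714   0.30874678] [-2.58318236 -0.22263155  7.86728022] [0.03102129 0.7003173  0.22170989] 0.031164355073678672
258 [318.94627032 228.25475713]
```

View pics/m5.png

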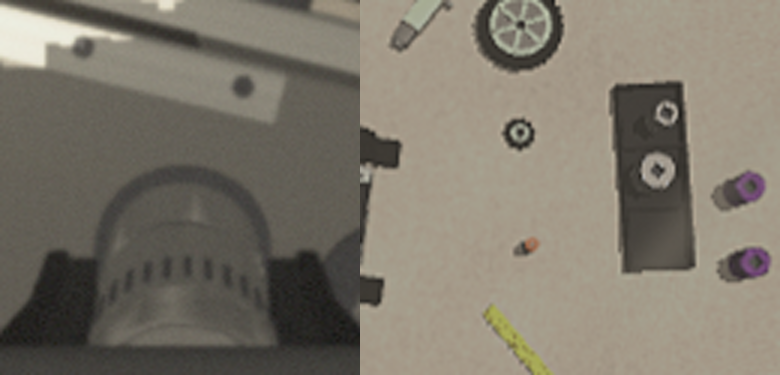

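The socket stands down on the washer (rim arc near (185,190), washer edge near (185,168)). The other two sockets and the bystanders are undisturbed, and the push is about 8 N. I hand it in.

```bash
python3 -c "
from bench import order
print(order.finish_job())"
```

```text
the job is handed in; nothing more can be done
None
```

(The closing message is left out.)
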